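# Clip the sensor on and draw the spring slide to it

### The arm

A 7-joint arm with a two-finger parallel gripper is mounted at the origin on a cart in front of the work surface, level with it; the furniture and walls round the work are solid. World frame = base frame: x ahead of the robot, y to its left, z up, the work surface at z = 0. Lengths are in m, angles in degrees, forces in N, time in s.
With the tool pointing down it reaches from about 0.425 to 0.875 m from the base axis. Payload 4.7 kg.
Tool frame: the origin (TCP) lies midway between the tips of the shut fingers; the grasp point (between the pads) lies 19 mm behind it (env.grip_point_offset is the distance from the TCP to the grasp point, in m); z points along the fingers, y is the line along which they close (so a half turn about z gives the same grasp; the last joint's range is limited). The gripper opens to 87 mm and grips with 3 to 60 N. Pads are 19 mm wide; open, the fingers measure 117 mm over their backs; the gripper's body (75 mm by 190 mm) begins 51 mm behind the grasp point.
Start: joints at [-63.822, 18.392, -4.016, 83.108, 1.295, 78.541, -3.26], TCP at [0.279, 0.587, 0.223] pointing down, gripper open.
Joint ranges: [-163.93, 163.93], [-17.29, 119.83], [-79.2, 71.16], [3.27, 140.29], [-89.18, 269.18], [5.43, 117.66], [-154.24, 154.24]. Speed limits (degrees/s): [147.25, 147.25, 180, 180, 180, 180, 180].

### API

Orientations are given as [roll, pitch, yaw] about the fixed x, y, z axes, in that order (R = Rz(yaw) Ry(pitch) Rx(roll)).
In Python, from cell import env gives the robot as it stands.
- The arm moves only by the shell command python3 -m jog 'ROWS' [FORCE]. ROWS is JSON, a list of rows, each a list of 7 numbers: the shift along the tool's x, y, z in m, then the turn, a rotation vector about the tool's x, y, z in rad, then the finger opening in m, from 0 to 0.087. A call has 1 to 12 rows; each row shifts and turns the commanded pose from where the row before left it, along the tool's axes as they then stand; what a row does not reach is not made up. A row lasts 1/12 s, in which the tool goes at most 41.7 mm and 7.16 degrees, less where a joint would pass 70% of its speed; a pose out of reach is approached as far as the arm can. A call is refused whole if a number of a shift passes 0.0417 or a number of a turn 0.125, either way. A call with a gripper value outside its range is refused whole. The fingers move at their own pace and stop on an object; FORCE is the grip in N (left out, the last holds). Time passes only in rows, so rows that do not move let the fingers close. It gives the time, the measured TCP pose, the force, the opening and the grip force at its end, in the units of the state.
- env.get_obs(): the state, without advancing time (a new reading comes with each control period).
- env.read_camera(name): name is "side" or "top" or "wrist"; returns the picture (480x640x3 uint8, blue, green, red); there is no depth.
- env.get_calibration(name): a dict with "fov_y" (degrees; the focal length in pixels is half the picture's height over the tangent of half this angle, whatever the lens; pixels are square), "cx", "cy" (the principal point, pixels), "k1" (the pictures are not rectified: a ray, as slopes to the right and down, at radius r is drawn at 1 + k1 r^2 times it, then the intrinsics apply), "pose" (4x4, takes a point from camera to world coordinates). Camera axes: x right, y up, looking along -z (the intrinsics and any distortion apply to the point x, -y, -z); pixel columns grow to the right and rows downward; lengths in m; the calibration is good to about 2 mm. A picture is of the moment at which its call begins: read the wrist's pose just before it. get_calibration takes no time and is no camera call; for the wrist camera it gives the pose at the moment of the call.
- env.sign_off(): hands the job in; it is judged then, once.
The state is a dict: "time_s": time; "qpos": joint angles; "joint_velocities": joint speeds; "effort": joint torques, N m; "tool_pos": TCP position; "tool_rot": TCP orientation; "force": force on the tool from outside, world axes, zero at the start; "wrist_torque": the same for the moment, N m; "grip_width": finger opening in m; "grasp_force": force on a finger pad.
Only numpy, scipy, OpenCV 4.12 (cv2) and the standard library are available. Lean on these libraries where they do the work, as an engineer would, in place of code of your own. Each camera call takes 0.05 s, during which the arm holds its last target. There are 200 camera calls.

### The job

Take the sensor clip by its two levers, squeeze it open and clip it upright onto the middle of the top edge of the upright steel tab on the draw rig, pushed well down, and let go of it while the slide is still home. Then take the slide's black grip, pull it out against its spring until the pointer is in line with the tab, and finish while still holding it there, with the clip still on the tab; leave the other things where they are.

Things in the scene. Friction and masses are not known exactly. Their poses are not given: they have to be found in the camera images.
- rig: Draw rig, fixed: aluminium base plate 250 x 150 x 12 mm on the bench, a steel spring barrel lying on its far right part (grey saddle clamps, 44 mm high). Origin on the bench, 5 mm to the -x side of the plate's centre; z up; its -x points roughly to the robot and is the direction in which the slide is pulled out; +y is the side where the tab stands.
- slide (a joint): Travel of the draw slide in m: 0 home (as at the start), grows as the grip is pulled along the rig's -x, stop at 0.10. A spring pulls it home: about 4 N at 0 plus 70 N/m; it runs back when let go. It is a 10 mm steel rod out of the barrel, axis 27 mm above the bench, with a black grip at its front end and a collar with the pointer arm 50 mm behind the grip, at most 35 mm high.
- handle_top (a point): Centre of the top face of the slide's black upright grip: rounded block 14 mm thick along the rig's x, 44 mm wide along y, from 17 to 77 mm above the bench; axes as the rig's. The rod leaves its far side with its top 32 mm above the bench; the barrel's end is 63 mm behind the grip at home. Pinch it from above, one finger in front and one behind.
- pointer_tip (a point): Tip of the slide's steel pointer arm, which sticks out along the rig's +y, 27 mm above the bench; it moves with the slide. At home it stands behind the tab (rig +x) by 35 to 70 mm and is to come level with it, seen along the rig's y; it passes 7 mm beside the tab's side edge.
- tab: Tab: upright bare steel plate, 4.5 mm thick (along the rig's x), 30 mm wide (along y), on a dark foot 28 x 38 x 7 mm on the base plate; it is fixed, at a place along the slide's travel that differs from time to time. Origin: under the plate's centre, on the base plate's top; axes as the rig's.
- tab_top (a point): Centre of the tab's top edge, 50 mm above the bench, 38 mm above the tab's origin; axes as the rig's. The plate is free on both faces down to 31 mm below this edge.
- clip: Loose sprung clip like a clothes peg, grey, 45 g, standing on its jaws: 22 mm wide along its y, 69 mm tall, 37 mm over the lever tops along its x; small black sensor pod on its +y side. Origin between the jaw tips, z up, x = line along which the levers are squeezed (the tab's thickness goes along it). This body is the half on +x, the other half swings; when squeezed it leans up to 0.2 rad.
- clip_lever (a joint): Opening of the clip in rad: 0 at rest (jaws 3 mm apart), 0.40 fully squeezed (jaw tips 13 mm apart), about 0.06 when shut on the tab; it snaps shut when let go. The levers reach from 33 to 69 mm above the jaw tips and flare by 0.2 rad each; fully squeezed they are parallel, 22 mm over their outsides. Squeeze 12 N or more near their upper half (spring 0.13 N m at 0, 0.25 N m at 0.40).
- clip_pivot (a point): Middle of the clip's pivot pin, on its centre line, 30 mm above the jaw tips; axes as clip. Jaw pads fill the lowest 8 mm; the mouth above is 14 mm wide, 24 mm deep from the jaw tips to the bridge, whose underside is 6 mm below the pivot: there the tab's edge stops when the clip is pushed fully down.
- ring_gauge: Bystander: steel ring 43 mm across, 14 mm high. Origin at the centre of its underside.
- gauge_block: Bystander: steel block 35 x 25 x 10 mm. Origin at the centre of its underside.
- cap_jar: Bystander: small orange jar with white cap, 38 mm across, 40 mm high. Origin at the centre of its underside.
- hex_key: Bystander: black hex key lying flat, 79 x 32 x 7 mm. Origin at the centre of its underside.
Mind the look-alikes: they are no part of the job. Of the things that look like the clip, the middle-sized one is meant.

How it is judged (in metres and radians):
On the way:
1. the clip sits shut and upright on the tab's top edge, let go by the fingers, with the slide still home (x of clip_pivot in the frame of tab_top between -0.006 and 0.006 m and y of clip_pivot in the frame of tab_top between -0.012 and 0.012 m and z of clip_pivot in the frame of tab_top between 0.002 and 0.017 m and angle between clip_pivot's own z axis and vertical below 0.25 rad and contact force between clip and tab above 1 N and contact force between the fingers and clip below 0.1 N and value of joint slide below 0.008 m), for 0.3 s.
At the end, for the whole second after the job is handed in: Clip upright (0.25 rad) and shut on the tab, untouched by the fingers: pivot within 6 mm across and 12 mm along the edge, 2 to 17 mm above it. Fingers hold the slide (over 3 N), at rest, pointer within 5 mm of the tab's middle plane; slide not leaning on the clip (x of clip_pivot in the frame of tab_top between -0.006 and 0.006 m and y of clip_pivot in the frame of tab_top between -0.012 and 0.012 m and z of clip_pivot in the frame of tab_top between 0.002 and 0.017 m and angle between clip_pivot's own z axis and vertical below 0.25 rad and contact force between clip and tab above 1 N and contact force between the fingers and clip below 0.1 N and x of pointer_tip in the frame of tab_top between -0.005 and 0.005 m and velocity of joint slide between -0.01 and 0.01 m/s and contact force between the fingers and slide above 3 N and contact force between slide and clip below 0.2 N); the arm keeps its last pose, push and grip.
It fails at once if the ring gauge is displaced by more than 30 mm (distance of ring_gauge from where it was at the start of the episode above 0.03 m).
It fails at once if the gauge block is displaced by more than 30 mm (distance of gauge_block from where it was at the start of the episode above 0.03 m).
It fails at once if the cap jar is displaced by more than 30 mm (distance of cap_jar from where it was at the start of the episode above 0.03 m).
It fails at once if the hex key is displaced by more than 30 mm (distance of hex_key from where it was at the start of the episode above 0.03 m).
It also fails if it takes over 48 s, if anything falls off the work surface, if the arm or the gripper's body presses on something with over 40 N, if the wrist force passes 120 N, or if a joint passes its speed limit or range.

## Working session

There is one attempt and no reset: what is moved stays moved. The work goes in short steps, Python scripts to look and compute and a shell command to move; the robot and the scene stay as the last step left them, time stands still between calls to the robot, and variables do not carry over. Pictures are saved under pics/ and viewed, at most 10 in all, crops included, and the job is handed in when it is done.

```bash
ls; mkdir -p pics; python3 - <<'E'
from cell import env
import cv2
o=env.get_obs()
print({k:o[k] for k in("time_s","tool_pos","tool_rot","grip_width","force")},env.grip_point_offset)
for n in("side","top","wrist"):
    c=env.get_calibration(n);print(n,c)
    im=env.read_camera(n);cv2.imwrite(f"pics/{n}0.png",im)
E
```

```text
pics
{'time_s': 0.0, 'tool_pos': array([0.27834279, 0.58678151, 0.22147454]), 'tool_rot': array([-1.79891563e+02,  7.61177219e-03,  1.54629387e+02]), 'grip_width': 0.08683174689514482, 'force': array([-0.19404353,  0.0694667 , -0.06079088])} 0.0187
side {'fov_y': 43.689798879554836, 'cx': 317.3854036240447, 'cy': 249.93819090039327, 'k1': -0.09540594251477683, 'pose': array([[ 9.99845706e-01, -1.14135486e-03, -1.75288739e-02,
         4.96940933e-01],
       [-1.58270459e-02,  3.74358216e-01, -9.27149088e-01,
        -1.20275762e+00],
       [ 7.62028406e-03,  9.27283464e-01,  3.74282390e-01,
         5.64711210e-01],
       [ 0.00000000e+00,  0.00000000e+00,  0.00000000e+00,
         1.00000000e+00]])}
top {'fov_y': 45.551437917603295, 'cx': 317.7676072997827, 'cy': 238.9396649263028, 'k1': -0.11813273491358091, 'pose': array([[-1.65322460e-02,  9.94958743e-01, -9.89130163e-02,
         3.82807683e-01],
       [-9.99862817e-01, -1.63506644e-02,  2.64617933e-03,
         2.20453818e-02],
       [ 1.01554573e-03,  9.89431944e-02,  9.95092565e-01,
         1.33509783e+00],
       [ 0.00000000e+00,  0.00000000e+00,  0.00000000e+00,
         1.00000000e+00]])}
wrist {'fov_y': 61.325562657798905, 'cx': 320.35039119989307, 'cy': 246.41228614901777, 'k1': -0.009966488621068864, 'pose': array([[ 0.42787572, -0.86101985, -0.27489485,  0.20146763],
       [ 0.90383483,  0.40685392,  0.13248582,  0.62288873],
       [-0.00223087, -0.30514701,  0.95230265,  0.38357223],
       [ 0.        ,  0.        ,  0.        ,  1.        ]])}
```

View pics/top0.png

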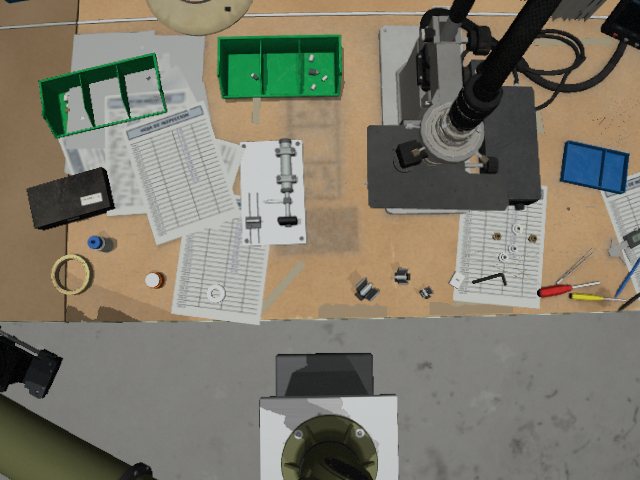

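View pics/side0.png

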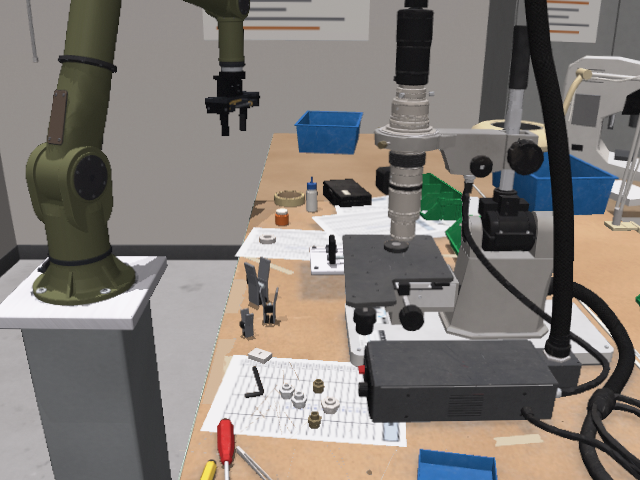

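The top view shows three clip-like objects: (366,288) largest, (402,275) medium and (425,293) small. In the side view they are at (257,285), (269,313) and (246,323). By the description I choose (402,275). The rig is at about (272,192), with the slide on the right and the tab foot near (253,222). Next is a close crop of both.

```bash
cat > h.py <<'E'
from cell import env
import numpy as np, cv2
def K(c):
    f=240/np.tan(np.radians(c['fov_y']/2)); return np.array([[f,0,c['cx']],[0,f,c['cy']],[0,0,1.]]),np.array([c['k1'],0,0,0.])
def ray(c,uv):
    k,d=K(c); p=cv2.undistortPoints(np.array([[uv]],float),k,d)[0,0]
    v=c['pose'][:3,:3]@np.array([p[0],-p[1],-1]); return c['pose'][:3,3],v
def plane(c,uv,z):
    o,v=ray(c,uv); return o+v*(z-o[2])/v[2]
def tri(rs):
    A=0;b=0
    for o,v in rs:
        v=v/np.linalg.norm(v);P=np.eye(3)-np.outer(v,v);A=A+P;b=b+P@o
    return np.linalg.solve(A,b)
def proj(c,X):
    k,d=K(c);R=c['pose'][:3,:3];p=R.T@(np.array(X,float)-c['pose'][:3,3]);p=p*[1,-1,-1]
    return cv2.projectPoints(p.reshape(1,3),np.zeros(3),np.zeros(3),k,d)[0].ravel()
E
python3 - <<'E'
from h import *
t=cv2.imread("pics/top0.png");s=cv2.imread("pics/side0.png")
r=lambda im,x,y,w,h,f:cv2.resize(im[y:y+h,x:x+w],None,fx=f,fy=f,interpolation=cv2.INTER_CUBIC)
A=r(t,235,135,76,112,5)   #380x560
B=r(t,350,262,90,44,4)    #360x176
C=r(s,235,250,50,95,4)    #200x380
o=np.zeros((570,760,3),np.uint8);o[:560,:380]=A;o[:176,385:745]=B;o[180:560,385:585]=C
cv2.imwrite("pics/crop1.png",o)
ct=env.get_calibration("top");cs=env.get_calibration("side")
for n,u,v in(("big",(366,288),(257,285)),("mid",(402,275),(269,313)),("small",(425,293),(246,323))):print(n,plane(ct,u,.03),plane(cs,v,.03))
for p in((241,140),(305,140),(305,243),(241,243)):print(p,plane(ct,p,.012))
for p in((154,281),(215,293),(457,280),(488,279)):print(p,plane(ct,p,.01))
E
```

```text
big [ 0.39838009 -0.08947894  0.03      ] [ 0.39311392 -0.07364633  0.03      ]
mid [ 0.42648918 -0.1727034   0.03      ] [ 0.42534884 -0.19729574  0.03      ]
small [ 0.38436561 -0.22441098  0.03      ] [ 0.38545798 -0.23632266  0.03      ]
(241, 140) [0.75396955 0.19732514 0.012     ]
(305, 140) [0.75098274 0.04494778 0.012     ]
(305, 243) [0.50532871 0.04835853 0.012     ]
(241, 243) [0.5077603  0.19746047 0.012     ]
(154, 281) [0.42206628 0.40274367 0.01      ]
(215, 293) [0.39248399 0.25886779 0.01      ]
(457, 280) [ 0.41299572 -0.30447328  0.01      ]
(488, 279) [ 0.41376727 -0.37829135  0.01      ]
```

View pics/crop1.png

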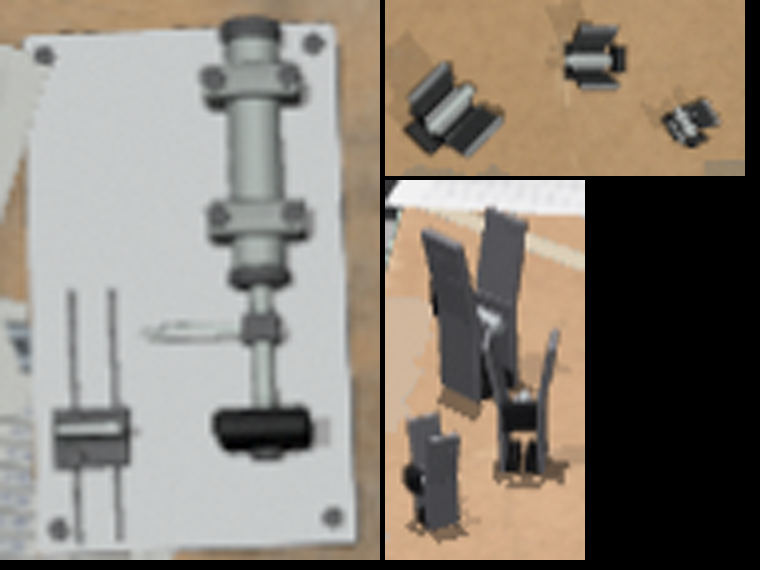

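Crop: the medium clip stands with its lever plates facing ±world x and its pod on the right (-y). It is neither the largest (left) nor the smallest (lower right), so the choice stands. The tab edge is the bright bar at top-camera px (253,222), the grip is at (288,221), and the pointer tip is at about (264,201). I'll swing to yaw 90 over the rig and look with the wrist camera.

```bash
python3 -m jog '[[-0.033,-0.023,0,0,0,0.125,0.087],[-0.035,-0.018,0,0,0,0.125,0.087],[-0.038,-0.014,0,0,0,0.125,0.087],[-0.039,-0.009,0,0,0,0.125,0.087],[-0.04,-0.004,0,0,0,0.125,0.087],[-0.04,0.001,0,0,0,0.125,0.087],[-0.04,0.006,0,0,0,0.125,0.087],[-0.039,0.011,0,0,0,0.125,0.087],[-0.037,0.015,0,0,0,0.125,0.087],[-0.035,0.02,0,0,0,0,0.087],[-0.035,0.02,0,0,0,0,0.087],[0,0,0,0,0,0,0.087]]'
python3 - <<'E'
from h import *
import json
c=env.get_calibration("wrist");im=env.read_camera("wrist")
cv2.imwrite("pics/w1.png",im);np.savez("pics/w1.npz",**{k:np.array(v) for k,v in c.items()})
o=env.get_obs();print(o["tool_pos"],o["tool_rot"],c["pose"][:3,3])
E
```

```text
time_s: 1.15
tool_pos: [0.504, 0.1947, 0.2228]
tool_rot: [179.8, 0.3, 89.4]
force: [-0.2, -1.2, 1.0]
grip_width: 0.0871
grasp_force: 0.0
[0.50199036 0.19927084 0.22265627] [1.79945149e+02 8.98067660e-02 8.96229611e+01] [0.50398102 0.27958277 0.38446176]
```

View pics/w1.png

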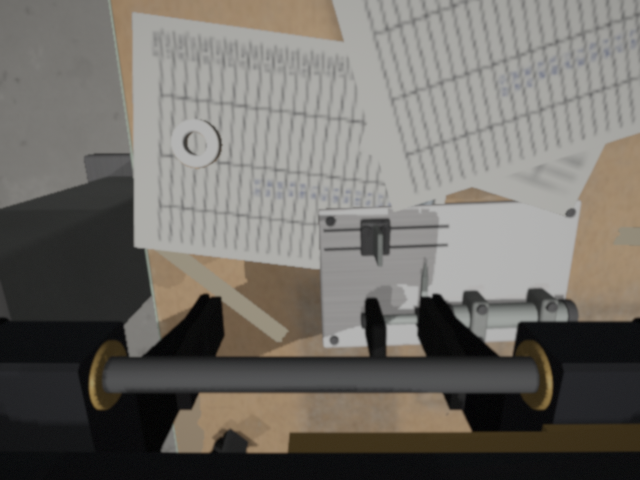

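The wrist view shows ring gauge (195,143), tab with foot (378,240) and pointer (424,275). The grip is hidden by the fingers, so I shift towards -y and lower for a clear view of tab, grip and pointer.

```bash
python3 -m jog '[[-0.039,0.007,0.01,0,0,0,0.087],[-0.039,0.007,0.01,0,0,0,0.087],[-0.039,0.007,0.01,0,0,0,0.087],[-0.039,0.007,0.01,0,0,0,0.087],[0,0,0,0,0,0.007,0.087],[0,0,0,0,0,0,0.087]]'
python3 - <<'E'
from h import *
c=env.get_calibration("wrist");im=env.read_camera("wrist")
cv2.imwrite("pics/w2.png",im);np.savez("pics/w2.npz",**{k:np.array(v) for k,v in c.items()})
cv2.imwrite("pics/w2c.png",cv2.resize(im[60:330,200:560],None,fx=2.2,fy=2.2,interpolation=cv2.INTER_CUBIC))
o=env.get_obs();print(o["time_s"],o["tool_pos"],o["tool_rot"],o["qpos"])
E
```

```text
time_s: 1.7
tool_pos: [0.5277, 0.0472, 0.1819]
tool_rot: [-179.9, 0.0, 89.5]
force: [0.5, 0.3, -0.5]
grip_width: 0.0871
grasp_force: 0.0
1.75 [0.52781083 0.0497131  0.18224446] [-1.79952298e+02 -5.14586112e-02  8.97503828e+01] [-32.17170691   5.12233488  25.46302567 104.13426694  -2.38268514
  71.29481011  -6.28104671]
```

View pics/w2c.png

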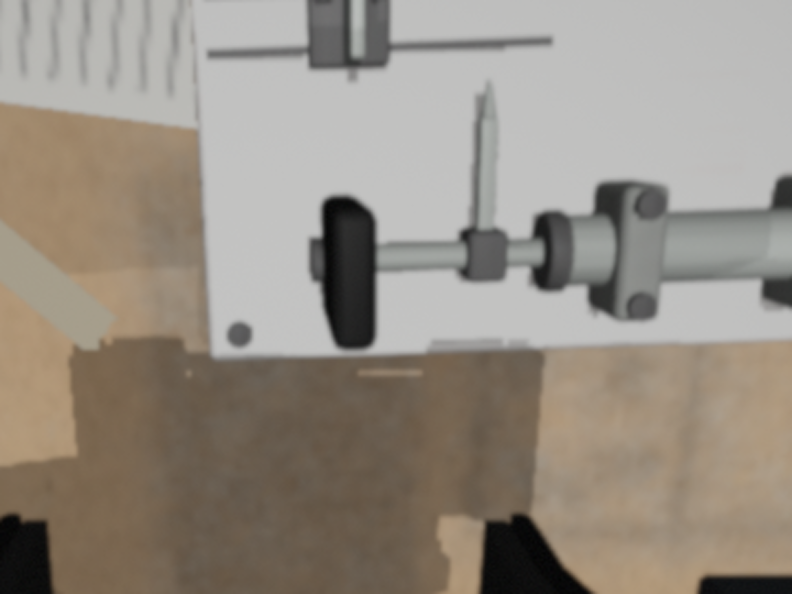

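The crop shows tab strip at about full px (362,75) inside its dark foot, pointer tip at about (422,97), grip top at about (364,185), and the front-right plate edge for the rig yaw. I'll measure them by masks.

```bash
python3 - <<'E'
from h import *
z=np.load("pics/w2.npz");c={k:z[k] for k in z};c={k:(v.item() if v.ndim==0 else v) for k,v in c.items()}
im=cv2.imread("pics/w2.png");g=cv2.cvtColor(im,cv2.COLOR_BGR2GRAY)
# tab strip: rows
for r in range(40,108,4):print(r,g[r,338:386].tolist())
# grip
m=(g<45).astype(np.uint8);n,l,st,ce=cv2.connectedComponentsWithStats(m[120:240,320:400]);
i=1+np.argmax(st[1:,4]);print("grip",st[i]+[320,120,0,0,0],ce[i]+[320,120])
ys,xs=np.where(l==i)
for r in range(ys.min(),ys.max()+1,6):print(r+120,xs[ys==r].min()+320,xs[ys==r].max()+320)
for r in range(92,112,3):print("ptr",r,g[r,410:434].tolist())
# plate -y edge : rows per column
pts=[]
for col in list(range(300,360,5))+list(range(480,560,5)):
    s=g[205:235,col].astype(int);k=np.argmin(np.diff(s));pts.append(plane(c,(col,205.5+k),.012)[:2])
pts=np.array(pts);print(np.round(pts[:,1],4));print("yaw",np.degrees(np.polyfit(pts[:,0],pts[:,1],1)[0]))
E
```

```text
40 [181, 163, 138, 119, 113, 112, 111, 111, 111, 111, 111, 111, 112, 111, 110, 110, 108, 108, 103, 99, 104, 134, 166, 181, 183, 180, 170, 145, 112, 95, 94, 96, 98, 101, 102, 103, 103, 106, 125, 157, 180, 188, 189, 189, 190, 189, 189, 190]
44 [168, 130, 99, 99, 104, 105, 105, 105, 106, 106, 107, 107, 108, 108, 109, 109, 106, 100, 88, 75, 88, 130, 167, 184, 187, 184, 172, 146, 111, 92, 92, 94, 96, 98, 100, 100, 99, 99, 114, 151, 179, 188, 190, 190, 190, 190, 190, 190]
48 [169, 129, 97, 98, 105, 108, 109, 108, 108, 106, 103, 102, 100, 100, 101, 103, 101, 89, 73, 65, 84, 129, 167, 184, 188, 185, 174, 147, 113, 97, 97, 98, 98, 100, 102, 101, 99, 101, 117, 149, 176, 187, 190, 190, 189, 190, 190, 190]
52 [160, 127, 104, 108, 111, 111, 110, 109, 109, 107, 103, 102, 101, 102, 99, 99, 99, 90, 73, 65, 84, 128, 166, 184, 187, 184, 173, 148, 114, 99, 98, 98, 99, 100, 102, 101, 100, 100, 101, 109, 124, 138, 143, 142, 141, 140, 139, 139]
56 [109, 88, 77, 89, 101, 107, 109, 109, 108, 105, 103, 99, 95, 90, 92, 101, 103, 91, 75, 65, 82, 126, 165, 184, 188, 184, 172, 145, 105, 86, 89, 92, 94, 96, 98, 9
[... 3439 characters left out ...]
 185, 183, 181, 174, 161, 154, 157, 164, 175, 186, 191, 192, 192, 192, 192, 192, 192, 192]
ptr 104 [192, 192, 192, 192, 188, 175, 154, 141, 135, 130, 133, 146, 157, 161, 169, 183, 190, 192, 192, 192, 192, 192, 192, 192]
ptr 107 [192, 192, 192, 192, 188, 174, 151, 135, 126, 124, 136, 151, 158, 159, 163, 176, 187, 191, 192, 192, 192, 192, 192, 192]
ptr 110 [192, 193, 193, 192, 188, 174, 151, 131, 119, 120, 138, 153, 159, 158, 158, 169, 185, 191, 192, 192, 192, 192, 192, 192]
[0.0461 0.0589 0.0598 0.0468 0.0468 0.0468 0.0467 0.0467 0.0467 0.0467
 0.0466 0.0466 0.0511 0.051  0.051  0.051  0.051  0.0509 0.0509 0.0509
 0.0508 0.0517 0.0517 0.0516 0.0516 0.0516 0.0524 0.0524]
yaw 0.7926781327746567
```

```bash
python3 - <<'E'
from h import *
z=np.load("pics/w2.npz");c={k:(z[k].item() if z[k].ndim==0 else z[k]) for k in z}
g=cv2.cvtColor(cv2.imread("pics/w2.png"),cv2.COLOR_BGR2GRAY)
print("col",g[20:100:1,362].tolist())
for r in (34,40,70):print(r,g[r,350:374].tolist())
print("tab -y end",plane(c,(362.3,71),.05)," r40",plane(c,(362.3,40),.05))
print("ptr tip",plane(c,(421.5,96),.027))
print("grip +x edge",plane(c,(368.7,174),.077),plane(c,(368.5,204),.077),"ends",plane(c,(360,153),.077),plane(c,(360,218),.077))
a=plane(c,(330,220.8),.012)
f=lambda col:205.5+np.argmin(np.diff(g[205:235,col].astype(int)))
for q in(335,350,490,510,530,550):print(q,f(q),plane(c,(q,f(q)),.012))
for q in (150,170,190,205): 
    r=g[q,275:310].astype(int);k=np.argmax(np.diff(r));print("front edge",q,275.5+k,plane(c,(275.5+k,q),.012))
print(c["pose"])
E
```

```text
col [170, 170, 170, 171, 172, 175, 180, 186, 188, 189, 189, 189, 189, 189, 188, 188, 183, 178, 177, 180, 183, 185, 186, 187, 187, 187, 188, 188, 188, 188, 187, 188, 187, 188, 188, 188, 188, 187, 186, 185, 185, 185, 186, 186, 186, 187, 186, 186, 187, 186, 186, 184, 180, 176, 172, 170, 170, 171, 170, 169, 169, 169, 169, 168, 160, 141, 111, 80, 61, 66, 95, 127, 149, 159, 163, 166, 172, 180, 188, 192]
34 [189, 189, 189, 190, 189, 189, 189, 189, 189, 189, 189, 189, 188, 189, 189, 189, 189, 189, 189, 189, 189, 189, 189, 189]
40 [112, 111, 110, 110, 108, 108, 103, 99, 104, 134, 166, 181, 183, 180, 170, 145, 112, 95, 94, 96, 98, 101, 102, 103]
70 [108, 109, 108, 107, 103, 92, 74, 63, 81, 124, 164, 183, 186, 181, 169, 145, 113, 94, 94, 95, 95, 97, 97, 96]
tab -y end [0.55576965 0.16022209 0.05      ]  r40 [0.55533865 0.17906112 0.05      ]
ptr tip [0.6018569  0.14518039 0.027     ]
grip +x edge [0.55887292 0.09519283 0.077     ] [0.55930606 0.07521925 0.077     ] ends [0.55288313 0.10869601 0.077     ] [0.55382467 0.06562345 0.077     ]
335 221.5 [0.53903881 0.04671327 0.012     ]
350 221.5 [0.55170254 0.04662296 0.012     ]
490 215.5 [0.66939317 0.05101089 0.012     ]
510 215.5 [0.68626276 0.05090054 0.012     ]
530 214.5 [0.70302181 0.0516546  0.012     ]
550 213.5 [0.71977636 0.0524094  0.012     ]
front edge 150 291.5 [0.50403876 0.10592965 0.012     ]
front edge 170 292.5 [0.50438548 0.09006012 0.012     ]
front edge 190 293.5 [0.50474159 0.07371679 0.012     ]
front edge 205 294.5 [0.50522364 0.06113241 0.012     ]
[[ 0.99996627  0.00669751  0.00475346  0.52815347]
 [-0.00783111  0.9519663   0.30610267  0.13140633]
 [-0.00247501 -0.30612957  0.95198664  0.34384295]
 [ 0.          0.          0.          1.        ]]
```

```bash
python3 - <<'E'
from h import *
z=np.load("pics/w2.npz");c={k:(z[k].item() if z[k].ndim==0 else z[k]) for k in z}
a,b=plane(c,(362.4,85.5),.05),plane(c,(362.2,37),.05);print("tab ends",a,b,(a+b)/2,np.linalg.norm(a-b))
ct=env.get_calibration("top");cs=env.get_calibration("side")
T=lambda u,v:tri([ray(ct,u),ray(cs,v)])
print("stage",T((368,208),(343,236)));print("clip pin",T((401.2,277),(268.7,304.5)))
print("big pin",T((366,289),(235+101/4,250+135/4)))
print("tab from top cam",plane(ct,(253.4,221),.05),"grip",plane(ct,(287.6,219),.077))
E
```

```text
tab ends [0.55604629 0.15113956 0.05      ] [0.55523252 0.18084446 0.05      ] [0.5556394  0.16599201 0.05      ] 0.02971604830174785
stage [ 0.56689151 -0.08809134  0.14443608]
clip pin [ 0.42255296 -0.17008358  0.03401521]
big pin [ 0.3986101  -0.08837103  0.0397053 ]
tab from top cam [0.55386221 0.16403163 0.05      ] grip [0.55345134 0.08494055 0.077     ]
```

Tab top centre is (0.556,0.166) with a measured length of 29.7 mm against 30 given. The clip pin is about (0.4225,-0.170). Moving to view the clip from above.

```bash
python3 -m jog '[[-0.025,-0.026,0,0,0,0,0.087],[-0.03,-0.026,0,0,0,0,0.087],[-0.035,-0.026,0,0,0,0,0.087],[-0.035,-0.026,0,0,0,0,0.087],[-0.035,0,0.002,0,0,0,0.087],[-0.035,0,0.002,0,0,0,0.087],[-0.035,0,0.002,0,0,0,0.087],[-0.035,0,0.002,0,0,0,0.087],[-0.035,0,0.002,0,0,0,0.087],[0,0,0,0,0,0,0.087],[0,0,0,0,0,0,0.087]]'
python3 - <<'E'
from h import *
c=env.get_calibration("wrist");im=env.read_camera("wrist")
cv2.imwrite("pics/w3.png",im);np.savez("pics/w3.npz",**{k:np.array(v) for k,v in c.items()})
o=env.get_obs();print(o["time_s"],o["tool_pos"],o["tool_rot"],o["qpos"])
p=proj(c,[.4225,-.17,.03]);print(p)
u,v=np.clip(p-[110,90],0,[420,300]).astype(int);print(u,v)
cv2.imwrite("pics/w3c.png",cv2.resize(im[v:v+180,u:u+220],None,fx=3.3,fy=3.3,interpolation=cv2.INTER_CUBIC))
E
```

```text
time_s: 2.67
tool_pos: [0.4261, -0.2474, 0.1728]
tool_rot: [180.0, 0.0, 89.7]
force: [0.5, 0.9, -0.0]
grip_width: 0.0871
grasp_force: 0.0
2.7167 [ 0.42635851 -0.2457636   0.17261705] [ 1.79996742e+02 -3.75657767e-02  8.98953597e+01] [-18.09901364  -0.24493264  45.43178527 110.22741191   0.148598
  69.95882506  27.17690541]
[315.97017025 126.29244939]
205 36
```

View pics/w3c.png

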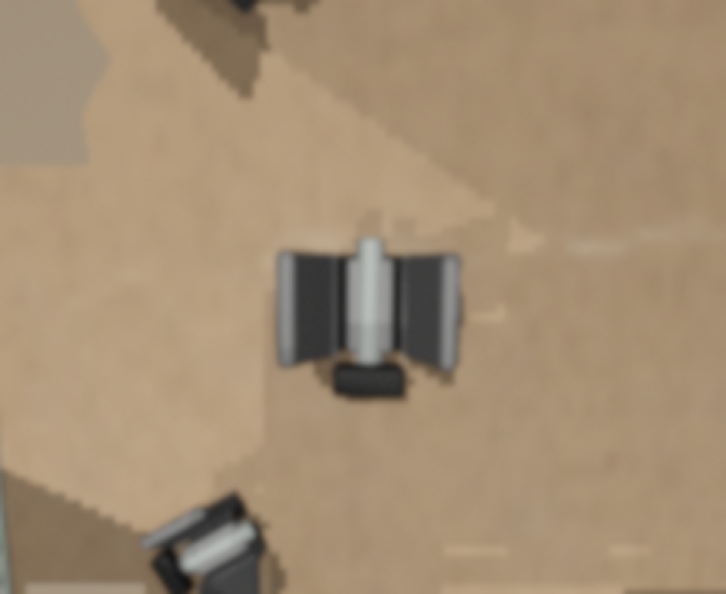

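The crop shows the medium clip standing square to the gripper: lever tops at full px (289,130) and (344,130), pin (317,127), pod at (317,151) on the -y side.

```bash
python3 - <<'E'
from h import *
z=np.load("pics/w3.npz");c={k:(z[k].item() if z[k].ndim==0 else z[k]) for k in z}
F=lambda x,y,h:plane(c,(205+x/3.3,36+y/3.3),h)
print("lever corners",F(278,252,.069),F(460,255,.069),F(278,366,.069),F(455,370,.069))
print("pin ends",F(370,238,.032),F(370,362,.032)," pod end",F(370,398,.025))
E
```

```text
lever corners [ 0.40632164 -0.16070351  0.069     ] [ 0.44074175 -0.16137895  0.069     ] [ 0.40575486 -0.1817154   0.069     ] [ 0.44006864 -0.18260427  0.069     ]
pin ends [ 0.42342639 -0.15758717  0.032     ] [ 0.42326375 -0.18352383  0.032     ]  pod end [ 0.42315173 -0.19196927  0.025     ]
```

```bash
python3 -m jog '[[0.037,-0.001,0,0,0,0,0.07],[0.037,-0.001,0,0,0,0,0.07],[0,0,0.03,0,0,0,0.07],[0,0,0.03,0,0,0,0.07],[0,0,0.03,0,0,0,0.07],[0,0,0.025,0,0,0,0.07],[0,0,0.015,0,0,0,0.07],[0,0,0,0,0,0,0.07],[0,0,0,0,0,0,0.07],[0,0,0,0,0,0,0.07]]' 30
python3 -c "
from h import *
c=env.get_calibration('wrist');cv2.imwrite('pics/w4.png',env.read_camera('wrist'));o=env.get_obs();print(o['tool_pos'],o['tool_rot'],o['force'])"
```

```text
time_s: 3.55
tool_pos: [0.4249, -0.1723, 0.0436]
tool_rot: [179.9, -0.0, 89.9]
force: [-0.2, -0.2, 0.9]
grip_width: 0.0701
grasp_force: 0.0
[ 0.42515575 -0.17276413  0.04391895] [ 1.79846046e+02 -1.72004572e-02  8.98801564e+01] [-0.6405114  -0.49832419  0.57594777]
```

```bash
python3 -m jog '[[0.001,-0.0015,0.0065,0,0,0,0.06],[0,0,0,0,0,0,0.045],[0,0,0,0,0,0,0.036],[0,0,0,0,0,0,0.03],[0,0,0,0,0,0,0.025],[0,0,0,0,0,0,0.02],[0,0,0,0,0,0,0.018],[0,0,0,0,0,0,0.018],[0,0,0,0,0,0,0.018],[0,0,0,0,0,0,0.018]]' 30
python3 -c "
from h import *
im=env.read_camera('wrist');cv2.imwrite('pics/w5.png',im);o=env.get_obs();print(o['tool_pos'],o['tool_rot'],o['force'])"
```

```text
time_s: 4.43
tool_pos: [0.4239, -0.1729, 0.0371]
tool_rot: [179.8, 0.0, 89.8]
force: [2.5, 0.3, 5.2]
grip_width: 0.0199
grasp_force: 30.0
[ 0.42389728 -0.17290752  0.03704815] [1.79802950e+02 3.22925509e-02 8.97764794e+01] [ 1.31063753 -0.61526766  5.92307924]
```

```bash
python3 -m jog '[[0,0,-0.012,0,0,0,0.018],[0,0,-0.03,0,0,0,0.018],[0,0,-0.035,0,0,0,0.018],[0,0,-0.035,0,0,0,0.018],[0,0,-0.025,0,0,0,0.018],[0.03,0.01,0,0,0,0,0.018],[0.035,0.012,0,0,0,0,0.018],[0.038,0.012,0,0,0,0,0.018],[0.038,0.012,0,0,0,0,0.018],[0.038,0.014,0,0,0,0,0.018],[0.038,0.014,0,0,0,0,0.018]]'
python3 -m jog '[[0.035,0.016,0,0,0,-0.026,0.018],[0.03,0.014,0,0,0,0,0.018],[0.025,0.012,0,0,0,0,0.018],[0.016,0.008,0,0,0,0,0.018],[0.008,0.004,0,0,0,0,0.018],[0,0,0,0,0,0,0.018],[0,0,0,0,0,0,0.018],[0,0,0,0,0,0,0.018]]'
python3 - <<'E'
from h import *
s=env.read_camera("side");w=env.read_camera("wrist");cs=env.get_calibration("side")
o=env.get_obs();p=o["tool_pos"];print(p,o["tool_rot"],o["force"],o["grip_width"])
u=proj(cs,p).astype(int);print(u)
a=cv2.resize(s[max(0,u[1]-50):u[1]+50,u[0]-45:u[0]+45],(450,500),interpolation=cv2.INTER_CUBIC)
b=cv2.resize(w[190:480,240:400],(290,526),interpolation=cv2.INTER_CUBIC)
out=np.zeros((530,760,3),np.uint8);out[:500,:450]=a;out[:526,460:750]=b;cv2.imwrite("pics/c6.png",out)
E
```

```text
time_s: 5.4
tool_pos: [0.4963, 0.0457, 0.1724]
tool_rot: [-179.9, 0.0, 89.8]
force: [0.9, -0.6, -0.1]
grip_width: 0.0199
grasp_force: 30.0
time_s: 6.07
tool_pos: [0.5489, 0.1566, 0.1728]
tool_rot: [-179.9, 0.1, 91.1]
force: [0.4, -0.4, -1.4]
grip_width: 0.0201
grasp_force: 30.0
[0.54910242 0.15702825 0.17324162] [-1.79992242e+02  7.45923115e-03  9.11239071e+01] [0.13326443 1.09977864 0.19601775] 0.019972160534183322
[329 187]
```

View pics/c6.png

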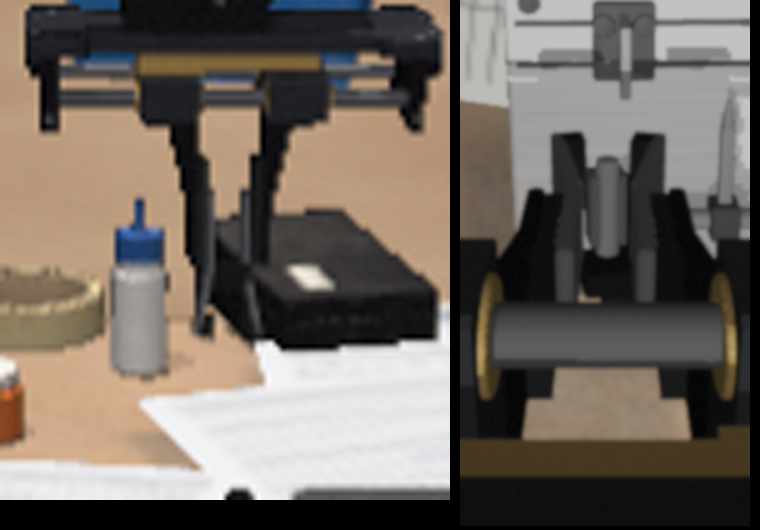

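The picture shows the clip held squeezed open between the fingers, levers parallel. The tab strip is ahead at wrist crop (626,45). Pin measured relative to TCP next.

```bash
python3 - <<'E'
from h import *
c=env.get_calibration("wrist");o=env.get_obs();p=o["tool_pos"];print(p)
q=lambda x,y,h:plane(c,(240+(x-460)/1.8125,190+y/1.8138),h)
a,b=q(608,157,p[2]-.005),q(607,257,p[2]-.005)
print("pin",a,b,(a+b)/2-p)
print("levers",q(566,250,p[2]+.03)-p,q(645,250,p[2]+.03)-p)
print("tab",q(625,28,.05),q(626,66,.05))
E
```

```text
[0.54910242 0.15702825 0.17324162]
pin [0.54875942 0.17342696 0.16824162] [0.54908496 0.14583152 0.16824162] [-0.00018023  0.002601   -0.005     ]
levers [-0.00877066  0.01020428  0.03      ] [0.00719296 0.01053541 0.03      ]
tab [0.55556325 0.18046165 0.05      ] [0.55640204 0.16494577 0.05      ]
```

```bash
python3 -m jog '[[0.01,0.007,0,0,0,0,0.018],[0,0,0.025,0,0,0,0.018],[0,0,0.025,0,0,0,0.018],[0,0,0.015,0,0,0,0.018],[0,0,0,0,0,0,0.018],[0,0,0,0,0,0,0.018],[0,0,0,0,0,0,0.018]]'
python3 - <<'E'
from h import *
c=env.get_calibration("wrist");w=env.read_camera("wrist");s=env.read_camera("side");o=env.get_obs();print(o["tool_pos"],o["tool_rot"])
cs=env.get_calibration("side");u=proj(cs,[.556,.166,.06]).astype(int);print(u)
a=cv2.resize(s[u[1]-40:u[1]+25,u[0]-35:u[0]+35],(539,500),interpolation=cv2.INTER_CUBIC)
b=cv2.resize(w[230:400,260:380],(240,340),interpolation=cv2.INTER_CUBIC)
out=np.zeros((500,790,3),np.uint8);out[:500,:539]=a;out[:340,545:785]=b;cv2.imwrite("pics/c7.png",out)
E
```

```text
time_s: 6.75
tool_pos: [0.5572, 0.1694, 0.1094]
tool_rot: [179.9, -0.0, 91.2]
force: [0.2, -0.7, -0.1]
grip_width: 0.0197
grasp_force: 30.0
[0.55740284 0.16946664 0.10978969] [ 1.79839959e+02 -7.26051089e-02  9.12503864e+01]
[331 231]
```

View pics/c7.png

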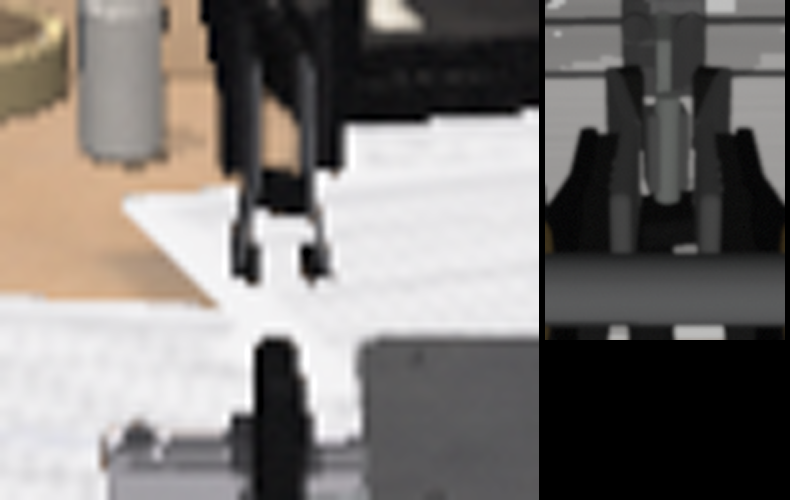

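The jaws are open at side crop (250,265) and (315,265), above the grip and tab. In the wrist view the pin (667,150) is in line with the tab strip (664,65). Going down.

```bash
python3 -m jog '[[-0.002,-0.0015,0.01,0,0,0,0.018],[0,0,0.01,0,0,0,0.018],[0,0,0.008,0,0,0,0.018],[0,0,0.006,0,0,0,0.018],[0,0,0.005,0,0,0,0.018],[0,0,0.004,0,0,0,0.018],[0,0,0,0,0,0,0.018],[0,0,0,0,0,0,0.018]]'
```

```text
time_s: 7.52
tool_pos: [0.5549, 0.167, 0.065]
tool_rot: [180.0, -0.0, 91.3]
force: [0.2, -0.6, 0.0]
grip_width: 0.0203
grasp_force: 30.0
```

```bash
python3 -m jog '[[0,0,0,0,0,0,0.022],[0,0,0,0,0,0,0.028],[0,0,0,0,0,0,0.034],[0,0,0,0,0,0,0.042],[0,0,0,0,0,0,0.055],[0,0,0,0,0,0,0.07],[0,0,0,0,0,0,0.07],[0,0,0,0,0,0,0.07]]'
python3 -m jog '[[0,0,-0.01,0,0,0,0.07],[0,0,-0.03,0,0,0,0.07],[0,0,-0.03,0,0,0,0.07],[0,0,-0.03,0,0,0,0.07],[-0.03,0,-0.015,0,0,0,0.07],[-0.035,0,0,0,0,0,0.07],[-0.03,0,0,0,0,0,0.07],[-0.015,0,0,0,0,0,0.07],[0,0,0,0,0,0,0.07],[0,0,0,0,0,0,0.07]]'
python3 - <<'E'
from h import *
c=env.get_calibration("wrist");w=env.read_camera("wrist");s=env.read_camera("side");o=env.get_obs();print(o["tool_pos"],o["tool_rot"])
cs=env.get_calibration("side");u=proj(cs,[.556,.166,.06]).astype(int)
cv2.imwrite("pics/w8.png",w);np.savez("pics/w8.npz",**{k:np.array(v) for k,v in c.items()})
p=proj(c,[.556,.166,.05]);q=proj(c,[.552,.087,.077]);print(p,q)
v=np.clip(p-[80,70],0,[480,330]).astype(int);print(v)
a=cv2.resize(s[u[1]-30:u[1]+25,u[0]-25:u[0]+25],(300,330),interpolation=cv2.INTER_CUBIC)
b=cv2.resize(w[v[1]:v[1]+190,v[0]:v[0]+160],(480,570),interpolation=cv2.INTER_CUBIC)
out=np.zeros((570,790,3),np.uint8);out[:570,:480]=b;out[:330,490:790]=a;cv2.imwrite("pics/c8.png",out)
E
```

```text
time_s: 8.18
tool_pos: [0.5547, 0.1671, 0.0652]
tool_rot: [180.0, -0.0, 91.3]
force: [0.1, -0.7, 0.6]
grip_width: 0.0593
grasp_force: 0.0
time_s: 9.02
tool_pos: [0.5573, 0.0566, 0.1809]
tool_rot: [179.9, -0.1, 91.1]
force: [-0.1, -0.5, -0.1]
grip_width: 0.0698
grasp_force: 0.0
[0.55706053 0.05897278 0.18033682] [ 1.79989578e+02 -6.64735199e-02  9.13767973e+01]
[322.64909182  77.21067427] [314.23982246 201.05993107]
[242   7]
```

View pics/c8.png

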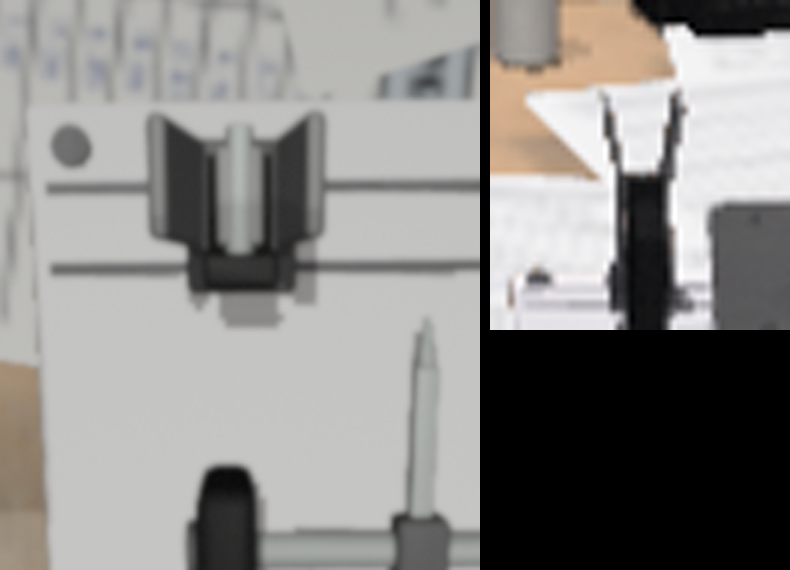

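The clip stands upright on the tab: levers at crop (160,180) and (313,175), pin (238,190). The pointer (425,320) and grip (228,520) are still home. Checking the clip pose and the grip.

```bash
python3 - <<'E'
from h import *
z=np.load("pics/w8.npz");c={k:(z[k].item() if z[k].ndim==0 else z[k]) for k in z}
g=cv2.cvtColor(cv2.imread("pics/w8.png"),cv2.COLOR_BGR2GRAY)
q=lambda x,y,h:plane(c,(242+x/3,7+y/3),h)
print("pin",q(240,125,.06),q(238,255,.06),"lever tops",q(150,170,.097),q(324,170,.097),"pod end",q(242,292,.05))
print("ptr",q(427,318,.027))
m=(g[150:280,290:350]<45).astype(np.uint8);n,l,st,ce=cv2.connectedComponentsWithStats(m);i=1+np.argmax(st[1:,4]);x,y,w,h,a=st[i]
ys,xs=np.where(l==i);print(x+290,y+150,w,h)
for r in range(ys.min()+8,ys.max(),12):print(r+150,xs[ys==r].min()+290,xs[ys==r].max()+290,plane(c,(xs[ys==r].min()+290-.5,r+150),.077)[:2],plane(c,(xs[ys==r].max()+290+.5,r+150),.077)[:2])
print(plane(c,(315,y+150),.077),plane(c,(315,y+h+150),.077))
E
```

```text
pin [0.55517925 0.18199293 0.06      ] [0.5553026  0.15611608 0.06      ] lever tops [0.53856639 0.16859687 0.097     ] [0.5709538  0.16925922 0.097     ] pod end [0.55639321 0.14877286 0.05      ]
ptr [0.60240528 0.14429512 0.027     ]
307 163 20 70
171 310 325 [0.54859817 0.10678813] [0.55901754 0.10700083]
183 307 326 [0.5467236  0.09892915] [0.55986435 0.09919736]
195 308 326 [0.54746695 0.09098283] [0.56006354 0.09124005]
207 309 326 [0.54822373 0.08289198] [0.56026642 0.08313797]
219 309 326 [0.5483191 0.0746384] [0.56047312 0.07488672]
231 312 323 [0.55046074 0.06627274] [0.55863914 0.06643987]
[0.55209533 0.11199716 0.077     ] [0.55286937 0.06490509 0.077     ]
```

```bash
python3 -m jog '[[0.027,-0.003,0,0,0,0,0.06],[0,0,0.025,0,0,0,0.05],[0,0,0.03,0,0,0,0.05],[0,0,0.02,0,0,0,0.05],[0,0,0,0,0,0,0.05],[0,0,0,0,0,0,0.05],[0,0,0,0,0,0,0.05]]' 40
python3 -c "
from cell import env
o=env.get_obs();print(o['tool_pos'],o['tool_rot'])"
```

```text
time_s: 9.7
tool_pos: [0.5544, 0.0851, 0.1064]
tool_rot: [179.9, -0.0, 91.3]
force: [0.8, 0.8, -0.1]
grip_width: 0.0503
grasp_force: 0.0
[0.5544217  0.08513122 0.10636863] [ 1.79897361e+02 -3.23117618e-02  9.13423784e+01]
```

```bash
python3 -m jog '[[0.002,-0.001,0.02,0,0,0,0.05],[0,0,0.025,0,0,0,0.05],[0,0,0.012,0,0,0,0.05],[0,0,0.006,0,0,0,0.05],[0,0,0,0,0,0,0.03],[0,0,0,0,0,0,0.01],[0,0,0,0,0,0,0.005],[0,0,0,0,0,0,0.005],[0,0,0,0,0,0,0.005],[0,0,0,0,0,0,0.005],[0,0,0,0,0,0,0.005]]' 40
python3 -c "
from cell import env
o=env.get_obs();print(o['tool_pos'],o['tool_rot'])"
```

```text
time_s: 10.62
tool_pos: [0.554, 0.0861, 0.0428]
tool_rot: [179.8, -0.0, 91.3]
force: [3.7, 0.5, -1.2]
grip_width: 0.0135
grasp_force: 40.0
[0.55399386 0.08607844 0.04275893] [ 1.79797455e+02 -1.99812169e-02  9.12692511e+01]
```

Gripped: the width of 13.5 mm fits the 14 mm grip. Pulling 46 mm along -tool y, slowly.

```bash
python3 -m jog '[[0,-0.003,0,0,0,0,0.005],[0,-0.005,0,0,0,0,0.005],[0,-0.007,0,0,0,0,0.005],[0,-0.007,0,0,0,0,0.005],[0,-0.007,0,0,0,0,0.005],[0,-0.007,0,0,0,0,0.005],[0,-0.006,0,0,0,0,0.005],[0,-0.003,0,0,0,0,0.005],[0,-0.001,0,0,0,0,0.005],[0,0,0,0,0,0,0.005],[0,0,0,0,0,0,0.005],[0,0,0,0,0,0,0.005]]'
python3 - <<'E'
from h import *
c=env.get_calibration("wrist");w=env.read_camera("wrist");o=env.get_obs();print(o["tool_pos"],o["tool_rot"],o["force"],o["grasp_force"])
cv2.imwrite("pics/w9.png",w);np.savez("pics/w9.npz",**{k:np.array(v) for k,v in c.items()})
p=proj(c,[.556,.166,.05]);q=proj(c,[.556,.144,.027]);print(p,q)
v=np.clip(q-[100,100],0,[440,330]).astype(int);print(v)
cv2.imwrite("pics/c9.png",cv2.resize(w[v[1]:v[1]+150,v[0]:v[0]+200],None,fx=4,fy=4,interpolation=cv2.INTER_CUBIC))
E
```

```text
time_s: 11.62
tool_pos: [0.5089, 0.0848, 0.0427]
tool_rot: [179.7, 0.0, 91.3]
force: [6.8, -0.5, -4.6]
grip_width: 0.0139
grasp_force: 40.0
[0.50893548 0.08483062 0.04271734] [ 1.79693580e+02 -1.23201097e-03  9.12658531e+01] [ 6.39525836  0.11422538 -3.77648653] 40.03584090387449
[454.90182891 128.34204073] [431.92346457 178.99154618]
[331  78]
```

View pics/c9.png

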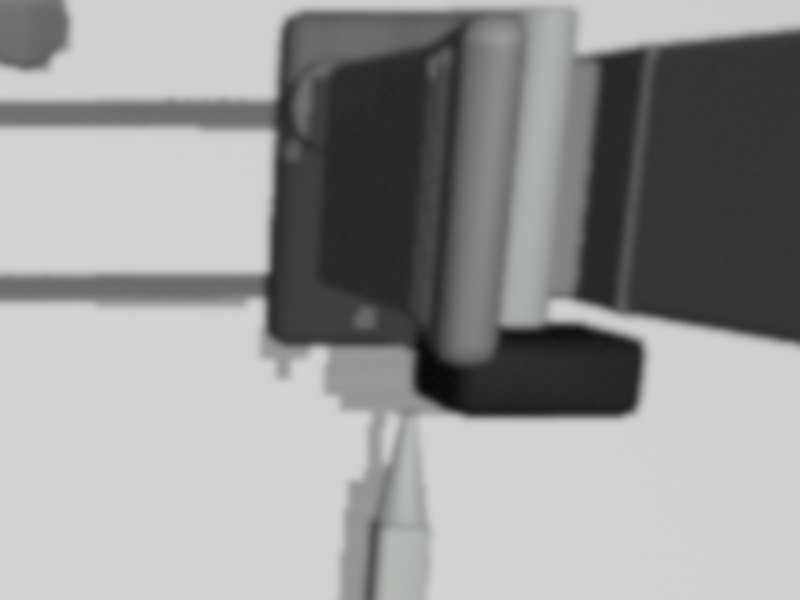

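The pointer tip (crop (408,415)) stands under the tab region, with the clip and pod upright above and clear of it. Checking numerically.

```bash
python3 - <<'E'
from h import *
z=np.load("pics/w9.npz");c={k:(z[k].item() if z[k].ndim==0 else z[k]) for k in z}
q=lambda x,y,h:plane(c,(331+x/4,78+y/4),h)
t=q(409,412,.027);print("tip",t,"body",q(402,530,.027))
a,b=q(286,14,.019),q(272,335,.019);print("foot -x corners",a,b)
m=(a+b)/2+14e-3*np.array([1,.026,0]);print("tab centre from foot",m)
for n,r in(("meas",np.array([.5556,.166,0])),("foot",m)):
    d=(t-r)[:2];print(n,"rig-x offset",d@[.9997,.026])
print("pin",q(550,10,.058),q(525,325,.058))
E
```

```text
tip [0.55667794 0.14313507 0.027     ] body [0.55731468 0.12990521 0.027     ]
foot -x corners [0.54126908 0.18406943 0.019     ] [0.54251312 0.15029642 0.019     ]
tab centre from foot [0.5558911  0.16754693 0.019     ]
meas rig-x offset 0.00048313303990093917
foot rig-x offset 0.00015189876361715172
pin [0.55610465 0.18178028 0.058     ] [0.55733888 0.15562858 0.058     ]
```

```bash
python3 -m jog '[[0,0,0,0,0,0,0.005],[0,0,0,0,0,0,0.005],[0,0,0,0,0,0,0.005],[0,0,0,0,0,0,0.005]]'
python3 -c "
from cell import env
import numpy as np
o=env.get_obs();print(o['tool_pos'],np.abs(o['joint_velocities']).max(),o['grasp_force']);print(env.sign_off())"
```

```text
time_s: 12.0
tool_pos: [0.509, 0.0849, 0.0427]
tool_rot: [179.7, 0.0, 91.3]
force: [7.0, -0.0, -3.7]
grip_width: 0.0136
grasp_force: 40.0
[0.50899485 0.08485328 0.04274163] 0.07419761704038068 40.03623629221693
the job is handed in; nothing more can be done
None
```

The job is handed in at 12.0 s: the clip was let go upright on the tab with the slide home, and the slide is held out about 45 mm with the pointer measured within 1 mm of the tab's middle plane (no verdict came back).

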